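# Find the full-depth socket with a depth rod

### The job

One of the three sockets in the steel jig block is bored to its full depth of 50 mm; the other two were left short. Take the depth rod from its rack and lower it gently into the sockets to feel how deep each one goes; when it is on the bottom of the full-depth one, press down with a light, steady push of about 10 N for a good second, then let go and leave the rod standing there on the bottom. Never force the rod (its shaft must not meet more than 25 N), do not let it drop in, and leave the things lying beside the jig and the rack where they are.

Things in the scene. Friction and masses are not known exactly. Their poses are not given: they have to be found in the camera images.
- rod: the depth rod, loose, about 0.15 kg (hidden, 0.7 to 1.4 times that). A plain steel shaft, 12 mm diameter and 85 mm long with a 1 mm chamfer at its tip, under a round aluminium head, 26 mm diameter and 45 mm tall (grip it by the head, any yaw). Origin at the centre of the tip's end face, z up along the rod: shaft from z = 0 to 85 mm, head from 85 to 130 mm. At the start it hangs upright in the rack, the head's underside resting on the rack's top plate.
- shaft: the steel shaft of the rod, fixed to its head; same origin and axes as the rod. It must never meet more than 25 N.
- rod_tip (a point): centre of the end face of the rod's tip
- rod_head (a point): centre of the rod's head, on its axis, 107.5 mm above the tip
- rack: grey-painted steel rack fixed to the bench: a level top plate 70 x 110 x 10 mm with its top face 100 mm above the bench, on two side legs, with a 15 mm through hole in the middle in which the rod hangs. Origin at the centre of its underside.
- rack_hole (a point): centre of the rack's hole, on the top face of its plate
- jig: steel jig block fixed to the bench, 70 x 200 mm and 66 mm tall, level, with a bolted foot at each end (268 mm overall). Three alike round vertical sockets of 13.5 mm diameter stand in a row along its long (y) axis, 65 mm apart, open at the top face, and their rims are practically sharp. One is 50 mm deep, the other two are anywhere from 22 to 38 mm deep; which is which changes and cannot be seen. Their bottoms are flat and rigid. Origin at the centre of its underside.
- mouth1 (a point): centre of the mouth of the socket at the jig's +y end, on the top face (66 mm above the bench)
- mouth2 (a point): centre of the mouth of the middle socket, on the top face
- mouth3 (a point): centre of the mouth of the socket at the jig's -y end, on the top face
- tube_stub: bystander: a steel tube stub standing on the bench beyond the jig, 48 mm diameter, 55 mm tall
- washers: bystander: a stack of steel washers lying before the jig, 50 mm diameter, 16 mm tall
- angle_iron: bystander: a 100 mm piece of angle iron lying beyond the rack, 30 mm tall
- wax_block: bystander: a yellow block of cutting wax before the rack, 45 x 60 x 25 mm

How it is judged:
By the outcome, as a careful person would: the job done as asked, in the order asked, and still so for the second after the job is handed in, with the robot touching nothing.
It also fails if it takes over 67 s, if anything falls off the work surface, if the arm or the gripper's body presses on something with over 40 N, if the wrist force passes 120 N, or if a joint passes its speed limit or range.

### The arm

A 6-joint arm with a two-finger parallel gripper is mounted at the origin on the work surface. World frame = base frame: x ahead of the robot, y to its left, z up, the work surface at z = 0. Lengths are in m, angles in degrees, forces in N, time in s.
With the tool pointing down it reaches from about 0.25 to 0.725 m from the base axis. Payload 9.7 kg.
Tool frame: the origin (TCP) lies at the very end of the fingers, on their centre line; the grasp point (between the pads) lies 19 mm behind it; z points along the fingers, y is the line along which they close (so a half turn about z gives the same grasp; the last joint's range is limited). The gripper opens to 85 mm and grips with 20 to 120 N. Pads are 22 mm wide; open, the fingers measure 114 mm over their backs; the gripper's body (76 mm by 85 mm) begins 54 mm behind the grasp point. The pads swing forward as they close: fully open they stand 13 mm farther back than shut.
Start: joints at [76.719, 4.979, 10.078, 95.1, 0, 90], TCP at [0.126, 0.535, 0.231] pointing down, gripper open.
Joint ranges: [-179.16, 179.16], [-48.56, 103.87], [-65.8, 70.77], [-126.05, 130.52], [-82.76, 87.17], [-180, 180]. Speed limits (degrees/s): [127.2, 127.2, 147.25, 180, 180, 180].

### API

Orientations are given as [roll, pitch, yaw] about the fixed x, y, z axes, in that order (R = Rz(yaw) Ry(pitch) Rx(roll)).
In Python, from workcell import bot gives the robot as it stands.
- The arm moves only by the tool arm_command, never from a script. Its argument "series" is a list of rows, each a list of 4 numbers: the shift along the tool's x, y, z in m, then the turn about the tool's z in rad. A call has exactly 5 rows; each row is the pose to reach, as a shift and turn from the pose commanded when the call began, along the tool's axes at that moment; what a row does not reach only later rows make up. A row lasts 1/10 s, in which the tool goes at most 50 mm and 8.59 degrees, less where a joint would pass 70% of its speed; a pose out of reach is approached as far as the arm can. A call with a gripper value outside its range is refused whole. "hand" is the finger opening in m, from 0 to 0.0854, set as the call begins (left out, the last holds). The fingers move at their own pace and stop on an object; "grip_force" is the grip in N (left out, the last holds). Time passes only in rows, so rows that repeat a pose let the fingers close, or fill a call up. It gives the time, the measured TCP pose, the force, the opening and the grip force at its end, in the units of the state.
- bot.get_obs(): the state, without advancing time (a new reading comes with each control period).
- bot.camera(name): name is "scene" or "top" or "wrist"; returns a dict with "color" (384x512x3 uint8, blue, green, red), "camera_matrix" (3x3 intrinsics, pixels), "dist_coeffs" ([k1, k2, p1, p2, k3] as OpenCV has them; the pictures are not rectified), "xyz" and "orientation" of the camera in the world; the wrist camera has in their place "T_tool_cam" (4x4, takes a point from camera to tool coordinates, whose origin is the TCP and whose axes are the flange's). Camera axes: x right, y up, looking along -z (the intrinsics and any distortion apply to the point x, -y, -z); pixel columns grow to the right and rows downward; lengths in m; the calibration is good to about 2 mm. A picture is of the moment at which its call begins: read the wrist's pose just before it. There is no depth.
- bot.job_done(): hands the job in; it is judged then, once.
Trained networks look in the newest picture that a camera, given by its name, has taken for a name from the list of things; names that differ only in an ending like _2 or _b are one class to them, and where a whole thing is asked for, a point or a joint stands for the part that bears it (a point fixed in the world has none). Each returns a list of dicts, best first, with "confidence" (0 to 1); they miss things now and then, are a little off and sometimes report something else, mostly with a low value. They report only what shows in the picture. A call takes as long as a camera call.
- bot.find_in(camera, target): "location" ([column, row] in pixels, amid what is visible of it).
- bot.mark_of(camera, target): "location" ([column, row] in pixels: a listed point, or the origin of a listed thing).
The state is a dict: "time": time; "q": joint angles; "qd": joint speeds; "joint_efforts": joint torques, N m; "ee_pos": TCP position; "tcp_rot": TCP orientation; "wrist_force": force on the tool from outside, world axes, zero at the start; "torque": the same for the moment, N m; "opening": finger opening in m; "grasp_force": force on a finger pad.
Only numpy, scipy, OpenCV 4.12 (cv2) and the standard library are available. Lean on these libraries where they do the work, as an engineer would, in place of code of your own. Each camera call takes 0.05 s, during which the arm holds its last target. There are 200 camera calls.

## Working session

There is one attempt and no reset: what is moved stays moved. The work goes in short steps, Python scripts to look and compute and a tool call to move; the robot and the scene stay as the last step left them, time stands still between calls to the robot, and variables do not carry over. Pictures are saved under pics/ and viewed, at most 10 in all, crops included, and the job is handed in when it is done.

Besides the shell and the picture viewer there is one more tool, called after "Emit:" as name(argument=value, ...) on one line, values as JSON. arm_command: Moves the arm, as the interface text tells. Its arguments: {"type":"object","properties":{"series":{"type":"array"},"hand":{"type":"number"},"grip_force":{"type":"number"}},"required":["series"]}

```bash
mkdir -p pics
cat > h.py <<'E'
import numpy as np, cv2
from scipy.spatial.transform import Rotation as R
from workcell import bot
def campose(c,obs):
    if "T_tool_cam" in c:
        T=np.array(c["T_tool_cam"]); Rt=R.from_euler('xyz',obs["tcp_rot"],degrees=True).as_matrix()
        return Rt@T[:3,:3], Rt@T[:3,3]+np.array(obs["ee_pos"])
    return R.from_euler('xyz',c["orientation"],degrees=True).as_matrix(), np.array(c["xyz"])
def ray(c,obs,px):
    Rc,o=campose(c,obs)
    u=cv2.undistortPoints(np.array([[px]],float),np.array(c["camera_matrix"]),np.array(c["dist_coeffs"]))[0,0]
    return o,Rc@np.array([u[0],-u[1],-1])
def atz(c,obs,px,z):
    o,d=ray(c,obs,px); return o+d*(z-o[2])/d[2]
def tri(rs):
    A=0;b=0
    for o,d in rs:
        d=d/np.linalg.norm(d);P=np.eye(3)-np.outer(d,d);A=A+P;b=b+P@o
    return np.linalg.solve(A,b)
Z=dict(rack_hole=.1,mouth1=.066,mouth2=.066,mouth3=.066,rod_head=.1225,jig=0,rack=0)
E
cat > look.py <<'E'
from h import *
import sys
n=sys.argv[1]
obs=bot.get_obs(); print(obs["time"],obs["ee_pos"],obs["tcp_rot"],obs["wrist_force"],obs["opening"])
for cn in sys.argv[2].split(','):
    c=bot.camera(cn); cv2.imwrite(f"pics/{n}_{cn}.png",c["color"])
    for t in sys.argv[3].split(','):
        for r in bot.mark_of(cn,t)[:2]:
            print(cn,t,np.round(r["location"],1),round(r["confidence"],2),np.round(atz(c,obs,r["location"],Z.get(t,0)),4))
E
python3 look.py a scene,top,wrist rod_head,rack_hole,mouth1,mouth2,mouth3,tube_stub,washers,angle_iron,wax_block
python3 -c "
import cv2,numpy as np
cv2.imwrite('pics/a.png',cv2.resize(np.vstack([np.hstack([cv2.imread('pics/a_scene.png'),cv2.imread('pics/a_top.png')]),np.hstack([cv2.imread('pics/a_wrist.png')]*2)]),(800,600)))"
```

```text
0.0 [0.12627241 0.5350681  0.23058142] [-1.79923765e+02  1.35846053e-03  1.66720924e+02] [ 0.53094305 -0.68353538 -0.02406676] 0.0854220076543167
scene rod_head [181.3 242.1] 0.61 [ 0.5629 -0.1665  0.1225]
scene rod_head [295.6 170.8] 0.34 [0.5516 0.0644 0.1225]
scene rack_hole [178.  250.3] 0.92 [ 0.559  -0.1735  0.1   ]
scene mouth1 [298.1 171.9] 0.83 [0.5203 0.1038 0.066 ]
scene mouth1 [355.4 152.2] 0.8 [0.5464 0.2337 0.066 ]
scene mouth2 [298.1 171.9] 0.83 [0.5203 0.1038 0.066 ]
scene mouth2 [355.4 152.2] 0.8 [0.5464 0.2337 0.066 ]
scene mouth3 [298.1 171.9] 0.83 [0.5203 0.1038 0.066 ]
scene mouth3 [355.4 152.2] 0.8 [0.5464 0.2337 0.066 ]
scene tube_stub [325.5 217.7] 0.67 [0.602 0.114 0.   ]
scene washers [312.2 155.3] 0.64 [0.4586 0.2057 0.    ]
scene angle_iron [207.3 318.2] 0.88 [ 0.6392 -0.1805  0.    ]
scene wax_block [165.2 243.5] 0.78 [ 0.4725 -0.1683 -0.    ]
scene wax_block [190.3 275.7] 0.47 [ 0.5565 -0.1637 -0.    ]
top rod_head [347.2 178.5] 0.73 [ 0.5646 -0.168   0.1225]
top rack_hole [347.9 187.1] 0.96 [ 0.552  -0.1729  0.1   ]
top mouth1 [146.8 196.8] 0.97 [0.5458 0.2337 0.066 ]
top mouth1 [207.5 212.5] 0.85 [0.5111 0.1087 0.066 ]
top mouth2 [146.8 196.8] 0.97 [0.5458 0.2337 0.066 ]
top mouth2 [207.5 212.5] 0.85 [0.5111 0.1087 0.066 ]
top mouth3 [146.8 196.8] 0.97 [0.5458 0.2337 0.066 ]
top mouth3 [207.5 212.5] 0.85 [0.5111 0.1087 0.066 ]
top tube_stub [209.5 180.4] 0.76 [0.592  0.1126 0.    ]
top tube_stub [336.2 192.8] 0.43 [ 0.559  -0.1659  0.    ]
top washers [164.4 246.6] 0.71 [0.4477 0.2099 0.    ]
top angle_iron [340.5 161.7] 0.76 [ 0.6291 -0.1787  0.    ]
top wax_block [335.6 232.7] 0.71 [ 0.4714 -0.1606  0.    ]
```

View pics/a.png

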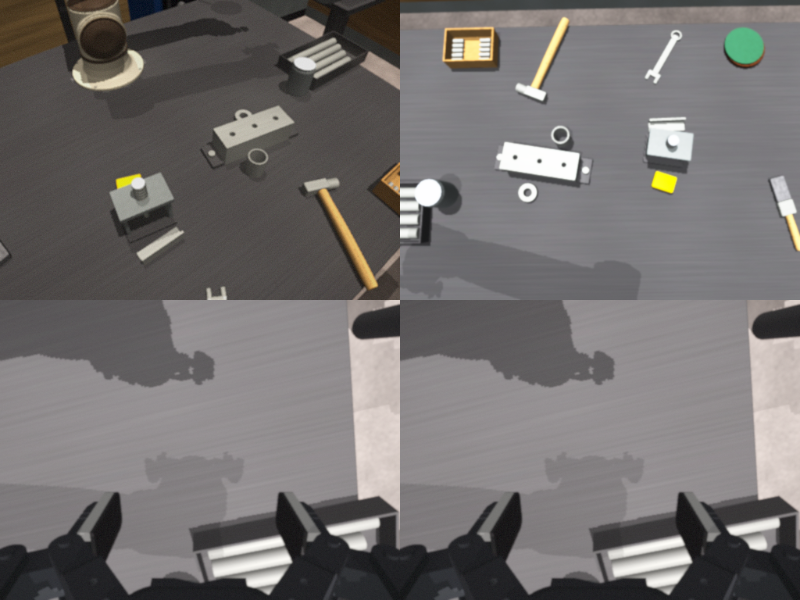

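The pictures show the jig with three sockets (top view about (147,198), (178,206), (209,211)) and the rod in the rack at (347,180). The networks agree with this. Next I move towards the rack.

Emit:
arm_command(series=[[-0.034, -0.034, -0.006, 0], [-0.068, -0.068, -0.012, 0], [-0.102, -0.102, -0.018, 0], [-0.136, -0.136, -0.024, 0], [-0.17, -0.17, -0.03, 0]])

```text
time: 2.0
ee_pos: [0.2532, 0.3291, 0.2616]
tcp_rot: [180.0, 0.0, 166.8]
wrist_force: [1.1, 0.5, 0.1]
opening: 0.0856
grasp_force: 0.0
```

Emit:
arm_command(series=[[-0.034, -0.034, 0, 0], [-0.068, -0.068, 0, 0], [-0.102, -0.102, 0, 0], [-0.136, -0.136, 0, 0], [-0.17, -0.17, 0, 0]])

```text
time: 2.5
ee_pos: [0.3797, 0.1244, 0.2616]
tcp_rot: [180.0, 0.1, 166.7]
wrist_force: [1.9, 1.0, -0.2]
opening: 0.0855
grasp_force: 0.0
```

Emit:
arm_command(series=[[-0.03, -0.03, 0, 0], [-0.06, -0.06, 0, 0], [-0.09, -0.09, 0, 0], [-0.12, -0.12, 0, 0], [-0.15, -0.15, 0, 0]])

```text
time: 3.0
ee_pos: [0.4913, -0.056, 0.2614]
tcp_rot: [180.0, 0.0, 166.7]
wrist_force: [1.0, 1.3, -0.2]
opening: 0.0856
grasp_force: 0.0
```

Emit:
arm_command(series=[[-0.01, -0.02, 0, -0.058], [-0.02, -0.04, 0, -0.116], [-0.03, -0.06, 0, -0.174], [-0.045, -0.08, 0, -0.2305], [-0.045, -0.08, 0, -0.2305]])

```text
time: 3.5
ee_pos: [0.5166, -0.1444, 0.2606]
tcp_rot: [-180.0, -0.0, 179.9]
wrist_force: [-0.6, 0.6, -0.2]
opening: 0.0852
grasp_force: 0.0
```

```bash
python3 look.py b wrist rod_head,rack_hole; python3 -c "
from h import *
o=bot.get_obs();c=bot.camera('wrist');print(o['q'],np.round(c['T_tool_cam'],3).tolist(),np.round(c['camera_matrix'],1).tolist())"
```

```text
3.5 [ 0.51664147 -0.14442575  0.26055241] [-1.79985040e+02 -3.85760466e-02  1.79882648e+02] [-0.62983422  0.56316186 -0.16975322] 0.08519732450439137
wrist rod_head [229.1 224.3] 0.71 [ 0.5683 -0.166   0.1225]
wrist rod_head [224.9 209.7] 0.56 [ 0.5542 -0.1693  0.1225]
wrist rack_hole [229.3 207.3] 0.74 [ 0.5613 -0.1672  0.1   ]
wrist rack_hole [226.3 212.1] 0.52 [ 0.5662 -0.1701  0.1   ]
[-1.53972257e+01  3.71739839e+00  1.20993594e+01  9.84054755e+01
  1.22395563e-02 -1.52579333e+01] [[0.0, 0.95, 0.313, 0.082], [1.0, -0.0, -0.0, 0.001], [0.0, 0.313, -0.95, -0.142], [0.0, 0.0, 0.0, 1.0]] [[345.0, 0.0, 254.1], [0.0, 345.0, 180.5], [0.0, 0.0, 1.0]]
```

View pics/b_wrist.png

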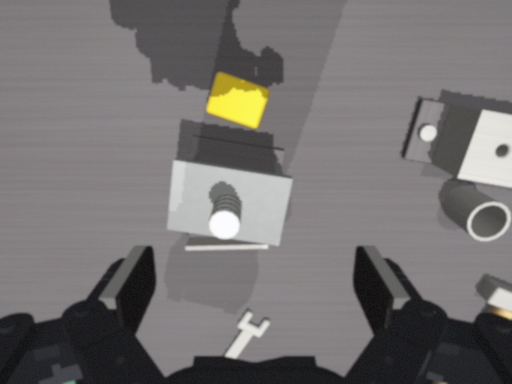

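The rod's head shows as a white disc at about (225,222) in the wrist view. The plate corners are at about (176,160), (292,178), (280,244) and (168,230).

```bash
cat > disc.py <<'E'
from h import *
import sys
def disc(name,cn,c,obs,z,box):
    im=cv2.imread(name,0); x0,y0,x1,y1=box
    m=(im[y0:y1,x0:x1]>225).astype(np.uint8); n,l,s,ce=cv2.connectedComponentsWithStats(m)
    i=1+s[1:,4].argmax(); p=ce[i]+[x0,y0]; print(s[i],p,np.round(atz(c,obs,p,z),4))
E
python3 -c "
from disc import *
o=bot.get_obs();c=bot.camera('wrist')
cv2.imwrite('pics/c.png',c['color']);disc('pics/c.png','wrist',c,o,.145,(200,195,250,245))
q=[(176,160),(292,178),(280,244),(168,230)]
P=np.array([atz(c,o,p,.1) for p in q]);print(P.round(4),P.mean(0),[np.linalg.norm(P[i]-P[i-1]) for i in range(4)])
print(atz(c,o,(502,150.5),.066))
t=bot.camera('top');im=t['color'];cv2.imwrite('pics/t.png',im)
disc('pics/t.png','top',t,o,.145,(330,165,365,195))
print(t['xyz'])
"
```

```text
[  6  17  30  27 616] [220.71590909 225.        ] [ 0.5579 -0.1684  0.145 ]
[[ 0.5145 -0.2118  0.1   ]
 [ 0.5318 -0.1059  0.1   ]
 [ 0.6001 -0.1155  0.1   ]
 [ 0.5847 -0.2247  0.1   ]] [ 0.55779636 -0.16446151  0.1       ] [np.float64(0.07140456152540364), np.float64(0.10731431407795056), np.float64(0.06897216235178198), np.float64(0.11027477378735666)]
[0.51400447 0.10798342 0.066     ]Traceback (most recent call last):
  File "<string>", line 9, in <module>
    disc('pics/t.png','top',t,o,.145,(330,165,365,195))
    ~~~~^^^^^^^^^^^^^^^^^^^^^^^^^^^^^^^^^^^^^^^^^^^^^^^
  File "disc.py", line 6, in disc
    i=1+s[1:,4].argmax(); p=ce[i]+[x0,y0]; print(s[i],p,np.round(atz(c,obs,p,z),4))
        ~~~~~~~~~~~~~~^^
ValueError: attempt to get argmax of an empty sequence
```

Emit:
arm_command(series=[[-0.015, -0.008, 0.02, 0.0], [-0.03, -0.016, 0.04, 0], [-0.0415, -0.023, 0.06, 0], [-0.0415, -0.023, 0.06, 0], [-0.0415, -0.023, 0.06, 0]])

```text
time: 4.3
ee_pos: [0.5571, -0.1648, 0.2017]
tcp_rot: [180.0, -0.0, 179.9]
wrist_force: [-0.2, 0.5, 0.1]
opening: 0.0853
grasp_force: 0.0
```

```bash
python3 -c "
from h import *
o=bot.get_obs();c=bot.camera('wrist');print(o['ee_pos'],o['tcp_rot'],o['wrist_force'])
cv2.imwrite('pics/d.png',c['color'])
g=cv2.imread('pics/d.png',0)[150:320,170:330]
h=cv2.HoughCircles(cv2.medianBlur(g,5),cv2.HOUGH_GRADIENT,1,40,param1=120,param2=15,minRadius=14,maxRadius=35);print(h)
m=(g>225).astype(np.uint8);n,l,s,ce=cv2.connectedComponentsWithStats(m)
for i in range(1,n):
  if s[i,4]>150: print(s[i],ce[i]+[170,150],atz(c,o,ce[i]+[170,150],.145))
for p in (h[0] if h is not None else []): print(atz(c,o,p[:2]+[170,150],.145))
"
```

```text
[ 0.5570928  -0.16480599  0.20166185] [ 1.79982381e+02 -4.18541691e-02  1.79940891e+02] [-0.24069981  0.45122812  0.09353872]
[[[75.5 55.5 18.8]]]
[  57   39   40   36 1121] [246.65388046 206.64139161] [ 0.55799903 -0.16854911  0.145     ]
[ 0.5572337  -0.16925988  0.145     ]
```

View pics/d.png

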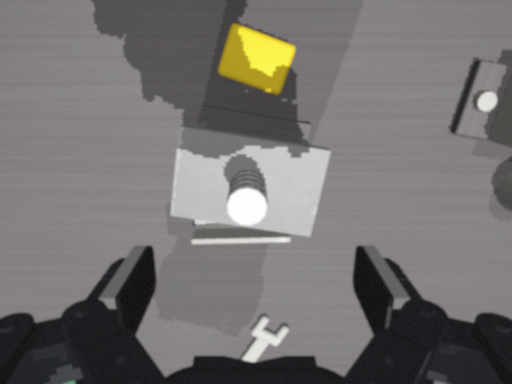

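The disc sits at (247,207), which gives the rod at (0.558, -0.1685) and agrees with the first fix. Now I descend and close.

Emit:
arm_command(series=[[-0.001, -0.0037, 0.025, 0], [-0.001, -0.0037, 0.05, 0], [-0.001, -0.0037, 0.075, 0], [-0.001, -0.0037, 0.0935, 0], [-0.001, -0.0037, 0.0935, 0]], hand=0.06, grip_force=40)

```text
time: 4.85
ee_pos: [0.5574, -0.1685, 0.1069]
tcp_rot: [180.0, -0.1, 179.9]
wrist_force: [0.7, 0.3, 0.2]
opening: 0.0599
grasp_force: 0.0
```

Emit:
arm_command(series=[[0, 0, 0, 0], [0, 0, 0, 0], [0, 0, 0, 0], [0, 0, 0, 0], [0, 0, 0, 0]], hand=0.0)

```text
time: 5.35
ee_pos: [0.5593, -0.1693, 0.1099]
tcp_rot: [-180.0, 0.2, 179.9]
wrist_force: [-2.1, 0.3, 8.4]
opening: 0.0252
grasp_force: 38.9
```

Emit:
arm_command(series=[[0, 0, 0, 0], [0, 0, 0, 0], [0, 0, 0, 0], [0, 0, 0, 0], [0, 0, 0, 0]])

```text
time: 5.85
ee_pos: [0.5593, -0.1693, 0.11]
tcp_rot: [-180.0, 0.2, 179.9]
wrist_force: [-1.7, 1.2, 6.9]
opening: 0.0249
grasp_force: 38.9
```

Emit:
arm_command(series=[[0, 0, -0.004, 0], [0, 0, -0.014, 0], [0, 0, -0.026, 0], [0, 0, -0.038, 0], [0, 0, -0.05, 0]])

```text
time: 6.35
ee_pos: [0.5587, -0.1692, 0.1593]
tcp_rot: [-180.0, 0.0, 179.9]
wrist_force: [1.1, 0.7, -1.1]
opening: 0.0249
grasp_force: 39.3
```

Emit:
arm_command(series=[[0, 0, -0.015, 0], [0, 0, -0.03, 0], [0, 0, -0.045, 0], [0, 0, -0.06, 0], [0, 0, -0.065, 0]])

```text
time: 6.85
ee_pos: [0.5591, -0.1693, 0.2252]
tcp_rot: [-180.0, 0.2, 179.9]
wrist_force: [-0.2, 0.0, -1.9]
opening: 0.025
grasp_force: 39.3
```

Emit:
arm_command(series=[[-0.004, 0.02, 0, 0], [-0.009, 0.055, 0, 0], [-0.014, 0.095, 0, 0], [-0.019, 0.135, 0, 0], [-0.024, 0.175, 0, 0]])

```text
time: 7.35
ee_pos: [0.5827, 0.0073, 0.2228]
tcp_rot: [-180.0, -0.0, 179.9]
wrist_force: [0.7, 0.6, -1.0]
opening: 0.025
grasp_force: 39.4
```

Emit:
arm_command(series=[[-0.005, 0.04, 0, 0], [-0.01, 0.08, 0, 0], [-0.014, 0.12, 0, 0], [-0.017, 0.15, 0, 0], [-0.017, 0.164, 0, 0]])

```text
time: 7.85
ee_pos: [0.5999, 0.1724, 0.2222]
tcp_rot: [180.0, -0.0, -179.9]
wrist_force: [1.0, -0.2, -2.3]
opening: 0.025
grasp_force: 39.5
```

Emit:
arm_command(series=[[0, 0, 0, 0], [0, 0, 0, 0], [0, 0, 0, 0], [0, 0, 0, 0], [0, 0, 0, 0]])

```text
time: 8.35
ee_pos: [0.6001, 0.1689, 0.223]
tcp_rot: [-180.0, 0.0, 179.9]
wrist_force: [-0.4, 0.2, -1.3]
opening: 0.0247
grasp_force: 39.5
```

```bash
python3 -c "
from h import *
o=bot.get_obs();c=bot.camera('wrist');print(o['time'],o['ee_pos'],o['tcp_rot'],o['wrist_force'])
cv2.imwrite('pics/e.png',c['color'])
for t in ['mouth1','rod_tip']:
  for r in bot.mark_of('wrist',t)[:4]: print(t,r['location'],r['confidence'],atz(c,o,r['location'],.066))
from scipy.spatial.transform import Rotation
Rt=R.from_euler('xyz',o['tcp_rot'],degrees=True).as_matrix()
for z in (.05,.095):
  Rc,oc=campose(c,o);p=Rc.T@(np.array(o['ee_pos'])+Rt@[0,0,z]-oc)
  print(z,cv2.projectPoints(np.array([[p[0],-p[1],-p[2]]]),np.zeros(3),np.zeros(3),np.array(c['camera_matrix']),np.array(c['dist_coeffs']))[0])
"
```

```text
8.35 [0.60008027 0.1689139  0.22301211] [-1.79998830e+02  1.58929591e-02  1.79855738e+02] [-0.3551371   0.2245737  -1.27197517]
mouth1 [175.7, 63.1] 0.74 [0.51538651 0.10556912 0.066     ]
mouth1 [328.4, 90.0] 0.66 [0.53707209 0.23232179 0.066     ]
mouth1 [252.1, 76.7] 0.63 [0.52624917 0.16825735 0.066     ]
mouth1 [254.1, 75.3] 0.16 [0.52513909 0.16992039 0.066     ]
rod_tip [253.0, 182.2] 0.85 [0.61863819 0.16872511 0.066     ]
0.05 [[[252.66097121 209.43632875]]]
0.095 [[[252.9119268  185.12473062]]]
```

View pics/e.png

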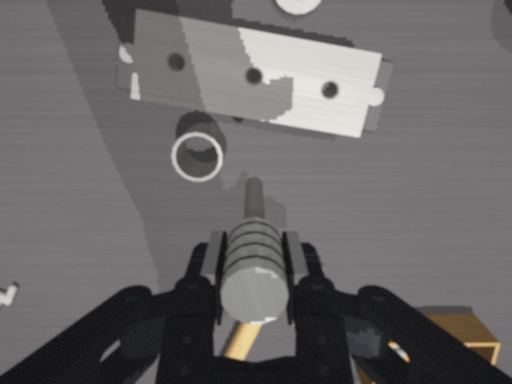

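Sockets show at (176,62), (254,76) and (330,90), and the rod tip at about (253,182). I lower the tip beside the middle socket so both can be seen at the same height.

Emit:
arm_command(series=[[0.015, 0, 0.01, 0], [0.03, 0, 0.025, 0], [0.045, 0, 0.04, 0], [0.05, 0, 0.05, 0], [0.05, 0, 0.05, 0]])

```text
time: 9.0
ee_pos: [0.5489, 0.1697, 0.1717]
tcp_rot: [-180.0, -0.1, 179.9]
wrist_force: [0.0, 0.1, -1.6]
opening: 0.025
grasp_force: 39.5
```

Emit:
arm_command(series=[[0, 0, 0, 0], [0, 0, 0, 0], [0, 0, 0, 0], [0, 0, 0, 0], [0, 0, 0, 0]])

```text
time: 9.5
ee_pos: [0.5502, 0.1699, 0.1729]
tcp_rot: [180.0, 0.0, 179.9]
wrist_force: [0.7, 0.0, -1.5]
opening: 0.0248
grasp_force: 39.5
```

```bash
python3 -c "
from h import *
o=bot.get_obs();c=bot.camera('wrist');print(o['time'],o['ee_pos'],o['tcp_rot'],o['wrist_force'])
cv2.imwrite('pics/f.png',c['color'])
zt=o['ee_pos'][2]-.095
for t in ['mouth1','rod_tip']:
  for r in bot.mark_of('wrist',t)[:4]: print(t,r['location'],r['confidence'],atz(c,o,r['location'],zt if t=='rod_tip' else .066))
cv2.imwrite('pics/f2.png',cv2.resize(c['color'][90:250,150:360],None,fx=3.5,fy=3.5,interpolation=cv2.INTER_CUBIC))
"
```

```text
9.5 [0.5502025  0.16989711 0.17289404] [1.79997803e+02 8.04220225e-03 1.79923044e+02] [ 0.66002617  0.03797172 -1.52405432]
mouth1 [164.5, 133.7] 0.95 [0.51471289 0.10563791 0.066     ]
mouth1 [251.8, 148.9] 0.93 [0.52607474 0.16908975 0.066     ]
mouth1 [338.3, 165.0] 0.56 [0.53843782 0.23379499 0.066     ]
rod_tip [249.7, 183.7] 0.61 [0.54912217 0.16757497 0.07789404]
```

View pics/f2.png

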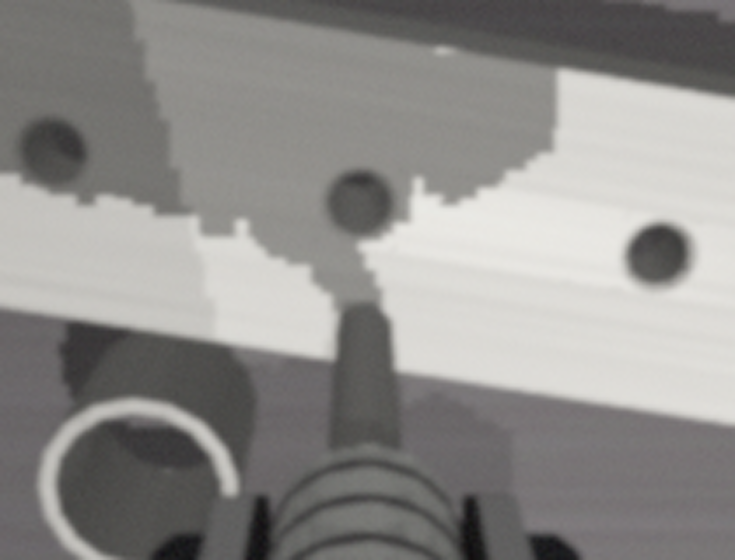

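The crop shows the middle socket at about full-image (252.7,148) and the shaft centred on column 254 with its lowest edge at row 176.6. The network's tip column of 249.7 looks off, so I refine by edges.

```bash
cat > ref.py <<'E'
from h import *
def rel(c,o,zt,tip,mouth):
    return atz(c,o,tip,zt)[:2],atz(c,o,mouth,.066)[:2]
E
python3 -c "
from h import *
g=cv2.imread('pics/f.png',0)
o=bot.get_obs();c=bot.camera('wrist');print(o['ee_pos'])
for r in (182,186,190,196,202,208): print(r,g[r,236:272].tolist())
print([int(x) for x in g[165:186,254]])
for (u,v) in [(165,133),(252,148),(338,163)]:
  p=g[v-13:v+14,u-13:u+14]; b=cv2.resize(p,None,fx=8,fy=8,interpolation=cv2.INTER_CUBIC)
  t,m=cv2.threshold(b,0,255,cv2.THRESH_BINARY_INV+cv2.THRESH_OTSU)
  n,l,s,ce=cv2.connectedComponentsWithStats(m);i=l[108,108]
  q=(ce[i]+.5)/8-.5+[u-13,v-13]; bb=s[i,:4]/8; 
  print(t,q,'box centre',bb[0]+bb[2]/2-.5+u-13,bb[1]+bb[3]/2-.5+v-13,bb[2:],atz(c,o,q,.066))
for col in (253,253.5,254,254.5): print(col,atz(c,o,(col,183.8),o['ee_pos'][2]-.095))
"
```

```text
[0.55006514 0.16987819 0.17282388]
182 [215, 215, 215, 215, 215, 216, 215, 212, 205, 188, 156, 113, 87, 83, 87, 89, 90, 92, 91, 91, 90, 91, 89, 91, 108, 146, 186, 208, 215, 215, 216, 216, 215, 217, 216, 216]
186 [217, 216, 216, 216, 217, 216, 214, 210, 200, 173, 128, 93, 82, 86, 87, 87, 90, 90, 92, 91, 91, 90, 89, 87, 94, 131, 175, 206, 214, 216, 216, 215, 216, 215, 216, 216]
190 [204, 207, 209, 211, 213, 213, 207, 200, 190, 167, 122, 89, 82, 85, 87, 90, 90, 92, 92, 91, 91, 90, 89, 88, 92, 116, 160, 195, 212, 217, 217, 218, 218, 218, 217, 217]
196 [104, 106, 104, 106, 105, 106, 104, 104, 95, 87, 80, 79, 80, 87, 86, 91, 90, 90, 90, 91, 89, 90, 91, 90, 87, 94, 110, 135, 156, 165, 171, 177, 184, 189, 194, 199]
202 [106, 106, 106, 106, 106, 106, 107, 105, 94, 83, 81, 79, 83, 87, 88, 88, 90, 91, 90, 90, 89, 88, 86, 90, 86, 86, 91, 95, 104, 112, 118, 118, 119, 119, 119, 115]
208 [102, 101, 102, 103, 104, 101, 99, 96, 87, 81, 80, 81, 83, 87, 85, 90, 90, 90, 89, 90, 90, 87, 87, 89, 87, 88, 86, 88, 93, 100, 101, 101, 103, 103, 105, 104]
[189, 179, 160, 146, 143, 141, 140, 143, 142, 141, 133, 115, 99, 91, 91, 92, 93, 91, 92, 89, 92]
135.0 [165.74950892 131.55999309] box centre 165.0 133.0 [27. 27.] [0.51298668 0.10666921 0.066     ]
122.0 [252.34294287 147.23011623] box centre 252.375 147.25 [20.25 19.5 ] [0.52465527 0.16947221 0.066     ]
151.0 [337.77806044 162.20717211] box centre 337.6875 162.0625 [18.375 17.625] [0.53610862 0.2332029  0.066     ]
253 [0.54905361 0.16994642 0.07782388]
253.5 [0.54905392 0.17030905 0.07782388]
254 [0.54905423 0.17067169 0.07782388]
254.5 [0.54905455 0.17103432 0.07782388]
```

Emit:
arm_command(series=[[0.008, -0.0003, 0, 0], [0.016, -0.0006, 0, 0], [0.0238, -0.0009, 0, 0], [0.0238, -0.0009, 0, 0], [0.0238, -0.0009, 0, 0]])

```text
time: 10.2
ee_pos: [0.526, 0.1691, 0.1731]
tcp_rot: [180.0, 0.0, 179.9]
wrist_force: [0.4, -0.3, -1.1]
opening: 0.0251
grasp_force: 39.5
```

Emit:
arm_command(series=[[0, 0, 0.002, 0], [0, 0, 0.004, 0], [0, 0, 0.006, 0], [0, 0, 0.008, 0], [0, 0, 0.009, 0]])

```text
time: 10.7
ee_pos: [0.5262, 0.169, 0.1634]
tcp_rot: [-180.0, -0.0, 179.9]
wrist_force: [0.2, -0.7, -0.8]
opening: 0.025
grasp_force: 39.5
```

Emit:
arm_command(series=[[0, 0, 0.001, 0], [0, 0, 0.002, 0], [0, 0, 0.003, 0], [0, 0, 0.004, 0], [0, 0, 0.005, 0]])

```text
time: 11.2
ee_pos: [0.5262, 0.169, 0.1587]
tcp_rot: [180.0, 0.0, 179.9]
wrist_force: [-0.8, 0.4, -1.6]
opening: 0.0252
grasp_force: 39.5
```

Emit:
arm_command(series=[[0, 0, 0.001, 0], [0, 0, 0.002, 0], [0, 0, 0.003, 0], [0, 0, 0.004, 0], [0, 0, 0.005, 0]])

```text
time: 11.7
ee_pos: [0.5262, 0.169, 0.1537]
tcp_rot: [-180.0, 0.0, 179.9]
wrist_force: [0.7, -0.5, -1.2]
opening: 0.025
grasp_force: 39.5
```

Emit:
arm_command(series=[[0, 0, 0.001, 0], [0, 0, 0.002, 0], [0, 0, 0.003, 0], [0, 0, 0.004, 0], [0, 0, 0.005, 0]])

```text
time: 12.2
ee_pos: [0.5262, 0.169, 0.1487]
tcp_rot: [180.0, 0.0, 179.9]
wrist_force: [0.2, -0.5, -2.0]
opening: 0.025
grasp_force: 39.5
```

Emit:
arm_command(series=[[0, 0, 0.0015, 0], [0, 0, 0.003, 0], [0, 0, 0.0045, 0], [0, 0, 0.006, 0], [0, 0, 0.007, 0]])

```text
time: 12.7
ee_pos: [0.5262, 0.169, 0.1416]
tcp_rot: [-180.0, -0.0, 179.9]
wrist_force: [0.9, -0.4, -0.9]
opening: 0.0247
grasp_force: 39.5
```

Emit:
arm_command(series=[[0, 0, 0.001, 0], [0, 0, 0.002, 0], [0, 0, 0.003, 0], [0, 0, 0.004, 0], [0, 0, 0.005, 0]])

```text
time: 13.2
ee_pos: [0.5262, 0.169, 0.1367]
tcp_rot: [180.0, 0.0, 179.9]
wrist_force: [-0.5, -0.2, -1.1]
opening: 0.0251
grasp_force: 39.5
```

Emit:
arm_command(series=[[0, 0, 0.001, 0], [0, 0, 0.002, 0], [0, 0, 0.003, 0], [0, 0, 0.004, 0], [0, 0, 0.005, 0]])

```text
time: 13.7
ee_pos: [0.5262, 0.169, 0.1317]
tcp_rot: [-180.0, 0.0, 179.9]
wrist_force: [0.5, 0.4, -0.9]
opening: 0.0252
grasp_force: 39.5
```

Emit:
arm_command(series=[[0, 0, 0.001, 0], [0, 0, 0.002, 0], [0, 0, 0.003, 0], [0, 0, 0.004, 0], [0, 0, 0.005, 0]])

```text
time: 14.2
ee_pos: [0.5262, 0.169, 0.1267]
tcp_rot: [180.0, 0.0, 179.9]
wrist_force: [0.6, 0.5, -0.4]
opening: 0.025
grasp_force: 39.5
```

Emit:
arm_command(series=[[0, 0, 0.001, 0], [0, 0, 0.002, 0], [0, 0, 0.003, 0], [0, 0, 0.004, 0], [0, 0, 0.005, 0]])

```text
time: 14.7
ee_pos: [0.5262, 0.169, 0.1217]
tcp_rot: [180.0, 0.0, 179.9]
wrist_force: [-0.2, -0.2, -1.5]
opening: 0.0249
grasp_force: 39.5
```

Emit:
arm_command(series=[[0, 0, 0.001, 0], [0, 0, 0.002, 0], [0, 0, 0.003, 0], [0, 0, 0.004, 0], [0, 0, 0.005, 0]])

```text
time: 15.2
ee_pos: [0.5262, 0.169, 0.1167]
tcp_rot: [180.0, 0.0, 179.9]
wrist_force: [-0.1, -0.2, -1.8]
opening: 0.025
grasp_force: 39.5
```

Emit:
arm_command(series=[[0, 0, 0.001, 0], [0, 0, 0.002, 0], [0, 0, 0.003, 0], [0, 0, 0.003, 0], [0, 0, 0.003, 0]])

```text
time: 15.7
ee_pos: [0.5262, 0.169, 0.1138]
tcp_rot: [180.0, -0.0, 179.9]
wrist_force: [0.0, -0.7, -0.8]
opening: 0.0251
grasp_force: 39.5
```

At about 47 mm with no contact, this is the full-depth socket. Now I touch down slowly.

Emit:
arm_command(series=[[0, 0, 0.0007, 0], [0, 0, 0.0014, 0], [0, 0, 0.002, 0], [0, 0, 0.0026, 0], [0, 0, 0.003, 0]])

```text
time: 16.2
ee_pos: [0.5263, 0.169, 0.111]
tcp_rot: [180.0, 0.0, 179.9]
wrist_force: [-0.1, 0.1, 1.4]
opening: 0.0248
grasp_force: 39.7
```

Emit:
arm_command(series=[[0, 0, 0.0005, 0], [0, 0, 0.001, 0], [0, 0, 0.0015, 0], [0, 0, 0.0015, 0], [0, 0, 0.0015, 0]])

```text
time: 16.7
ee_pos: [0.5267, 0.1691, 0.1109]
tcp_rot: [180.0, 0.1, 179.9]
wrist_force: [-2.0, -0.9, 9.3]
opening: 0.0253
grasp_force: 40.7
```

Emit:
arm_command(series=[[0, 0, 0, 0], [0, 0, 0, 0], [0, 0, 0, 0], [0, 0, 0, 0], [0, 0, 0, 0]])

```text
time: 17.2
ee_pos: [0.5267, 0.1691, 0.1109]
tcp_rot: [180.0, 0.1, 179.9]
wrist_force: [-1.6, -1.1, 10.4]
opening: 0.025
grasp_force: 40.7
```

Emit:
arm_command(series=[[0, 0, 0, 0], [0, 0, 0, 0], [0, 0, 0, 0], [0, 0, 0, 0], [0, 0, 0, 0]])

```text
time: 17.7
ee_pos: [0.5267, 0.1691, 0.1109]
tcp_rot: [180.0, 0.1, 179.9]
wrist_force: [-1.7, -1.0, 9.7]
opening: 0.0251
grasp_force: 40.7
```

Emit:
arm_command(series=[[0, 0, 0, 0], [0, 0, 0, 0], [0, 0, 0, 0], [0, 0, 0, 0], [0, 0, 0, 0]])

```text
time: 18.2
ee_pos: [0.5267, 0.1691, 0.1109]
tcp_rot: [180.0, 0.1, 179.9]
wrist_force: [-2.3, 0.4, 10.2]
opening: 0.0249
grasp_force: 40.7
```

Emit:
arm_command(series=[[0, 0, -0.0005, 0], [0, 0, -0.001, 0], [0, 0, -0.001, 0], [0, 0, -0.001, 0], [0, 0, -0.001, 0]])

```text
time: 18.7
ee_pos: [0.5265, 0.1691, 0.1109]
tcp_rot: [180.0, 0.1, 179.9]
wrist_force: [-1.5, -0.2, 7.5]
opening: 0.025
grasp_force: 40.1
```

Emit:
arm_command(series=[[0, 0, 0, 0], [0, 0, 0, 0], [0, 0, 0, 0], [0, 0, 0, 0], [0, 0, 0, 0]], hand=0.07)

```text
time: 19.2
ee_pos: [0.5261, 0.169, 0.1101]
tcp_rot: [-180.0, -0.0, 179.9]
wrist_force: [0.5, 0.5, -0.4]
opening: 0.0701
grasp_force: 0.0
```

Emit:
arm_command(series=[[0, 0, 0, 0], [0, 0, -0.005, 0], [0, 0, -0.015, 0], [0, 0, -0.03, 0], [0, 0, -0.05, 0]])

```text
time: 19.7
ee_pos: [0.5261, 0.169, 0.1615]
tcp_rot: [-180.0, -0.0, 179.9]
wrist_force: [0.9, 0.0, -0.5]
opening: 0.0701
grasp_force: 0.0
```

Emit:
arm_command(series=[[0, 0, -0.02, 0], [0, 0, -0.04, 0], [0, 0, -0.06, 0], [0, 0, -0.07, 0], [0, 0, -0.07, 0]])

```text
time: 20.2
ee_pos: [0.5268, 0.1692, 0.2324]
tcp_rot: [179.9, 0.2, 179.9]
wrist_force: [-0.5, 0.8, -0.1]
opening: 0.0699
grasp_force: 0.0
```

```bash
python3 look.py z scene,wrist rod_head; python3 -c "
import cv2,numpy as np
cv2.imwrite('pics/z.png',np.hstack([cv2.resize(cv2.imread('pics/z_scene.png'),(400,300)),cv2.resize(cv2.imread('pics/z_wrist.png'),(400,300))]))"
```

```text
20.2 [0.52684023 0.16921263 0.23244896] [1.79943324e+02 1.74648122e-01 1.79924406e+02] [-0.52670941  0.77073298 -0.13777903] 0.06985564566866058
scene rod_head [331.7 138.5] 0.64 [0.5281 0.172  0.1225]
wrist rod_head [252.1 176.3] 0.67 [0.5252 0.1687 0.1225]
```

View pics/z.png

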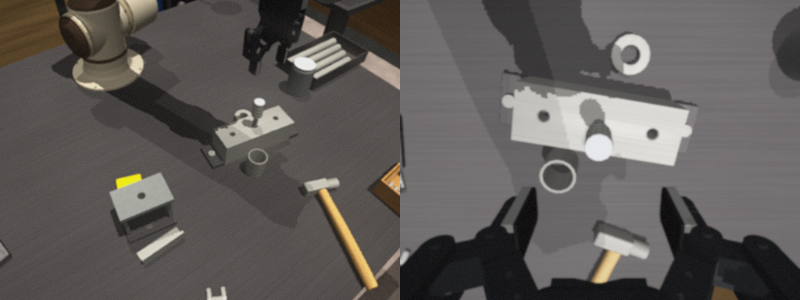

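The pictures show the rod standing upright in the middle socket (scene (332,138), wrist (252,176)). The gripper is clear and the things beside the jig and rack look unmoved.

```bash
python3 -c "
from workcell import bot
print(bot.job_done())"
```

```text
the job is handed in; nothing more can be done
None
```

I handed the job in at about 20 s, with the rod left standing on the bottom of the middle socket: it touched bottom at about 50 mm, was pressed with about 10 N for 1.5 s and then released; I did not probe the other two sockets, because only one can be that deep.

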